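Set the saw guide's length stop and lay the batten in it

TASK

Set up the saw guide for the next cut: loosen the orange wing screw on the length stop, slide the stop out along the fence until it rests against the end stop, and tighten the wing screw fully home again. Then lay the long loose wooden batten on the bed of the guide, on edge as it stands now (its 60 mm side upright), snug against the fence and with one end butted against the stop plate, reaching across the saw slot. Leave it there and do not disturb the other things on the bench.

Things in the scene. Friction and masses are not known exactly. Their poses are not given: they have to be found in the camera images.
- jig: Saw guide fixed to the bench: brown plywood base 145 (x) x 360 (y) x 21 mm, its top is the bed. Origin on the bench under the middle of the base; x runs away from the robot to the fence, y along the fence, z up. The fence is an aluminium bar along y, 30 mm thick, 30 mm high above the bed: working face at x = +25 mm (faces -x), back at x = +55 mm, top at z = 51 mm.
- fence_face (a point): Point on the fence's working face, 15 mm above the bed, half-way along where the batten lies at the end; axes as of the jig.
- saw_slot (a point): Middle of the saw slot across the fence (jig y = +115 mm), at the fence top; axes as of the jig. Two steel cheeks stand beside it: within 10 mm of it in y, within 17 mm in x, up to 96 mm above the bench.
- end_stop (a point): The end stop: face of a dark bracket with a red pip on the fence (jig y = -141 mm), which the carriage meets; 12 mm below the 63 mm high top of the bracket; axes as of the jig.
- stop (a joint): Length stop: blue carriage (42 x 92 mm, top at z = 63 mm) riding on the fence, with the steel stop plate and the wing screw. In m: 0 is the shortest setting (next to the saw slot), 0.090 is against the end stop; grows as it moves to the jig's -y. Screw loose: slides at about 3 N, more when moved fast; screw tight: holds against more than 20 N.
- stop_face (a point): On the stop plate's face that the batten butts against (faces the jig's +y), 30 mm above the bed, at the middle of the batten's end when snug; moves with the carriage; axes as of the jig. Plate 8 mm thick, from x = -15 to +59 mm of the jig, from 3 mm above the bed to 93 mm above the bench. Its back is 49 mm from the wing screw's axis.
- wing (a joint): Wing screw, rad, 0 to 1.6: 0 is fully tight (home); grows anticlockwise seen from above as it is loosened. The clamp lets go at about 0.55, so 0.8 to 1.5 is well loose. It turns with 0.2 to 0.35 N m (stiffest towards tight) and stays where it is left.
- wing_grip (a point): On the wing screw's upright axis, 93 mm above the bench; x along the wings, z up; turns with it. Orange wings 84 mm tip to tip, 10 mm thick, pinched across the thickness from above; from 77 to 104 mm above the bench at the centre, 111 mm at the tips; black hub below, 28 mm wide. Tips pass the stop plate with 7 mm to spare: open the fingers only 40 to 50 mm here.
- batten_center (a point): Centre of the loose spruce batten, 200 mm long (its x axis), 40 mm wide (its y axis) and 60 mm high (z up), about 0.22 kg. It starts on the bench upright on its 40 mm side, centre 30 mm up, to the left or to the right of the saw guide. On the bed its top is 81 mm above the bench and 30 mm above the fence top.
- carton: Green and orange juice carton 70 x 95 x 165 mm with a white cap, standing on the bench, bystander; origin under its centre.
- beer: Brown glass bottle, 60 mm diameter, 200 mm high, bystander; origin under its centre.
- drink_can: Red drink can, 66 mm diameter, 115 mm high, bystander; origin under its centre.
- lemon: Yellow squeeze bottle with a green cap, 54 mm diameter, 160 mm high, bystander; origin under its centre.
- foam_a: Red foam can, 65 mm diameter, 238 mm high, bystander; origin under its centre.
- offcut: Short offcut of the same spruce, only 70 mm long (x), 40 mm wide, 60 mm high, lying on the bench in front of the saw guide, bystander; origin under its centre.
Things that resemble listed ones, but are neither listed nor needed, are in the scene too. Leave any blue look-alike of the part that bears batten_center alone.

How it is judged:
By the outcome, as a careful person would: the job done as asked, in the order asked, and still so for the second after the job is handed in, with the robot touching nothing.
It also fails if it takes over 58 s, if anything falls off the work surface, if the arm or the gripper's body presses on something with over 40 N, if the wrist force passes 120 N, or if a joint passes its speed limit or range.

ROBOT

A 7-joint arm with a two-finger parallel gripper is mounted at the origin on the work surface. World frame = base frame: x ahead of the robot, y to its left, z up, the work surface at z = 0. Lengths are in m, angles in degrees, forces in N, time in s.
With the tool pointing down it reaches from about 0.425 to 0.875 m from the base axis. Payload 4.7 kg.
Tool frame: the origin (TCP) lies on the mounting face of the last link; the fingertips stand 182 mm ahead of it and the grasp point (between the pads) lies 164 mm ahead of it; z points along the fingers, y is the line along which they close (so a half turn about z gives the same grasp; the last joint's range is limited). The gripper opens to 87 mm and grips with 3 to 60 N. Pads are 19 mm wide; open, the fingers measure 117 mm over their backs; the gripper's body (75 mm by 190 mm) begins 51 mm behind the grasp point.
Start: joints at [-63.535, 18.392, -4.016, 83.108, 1.295, 78.541, -3.26], TCP at [0.281, 0.586, 0.405] pointing down, gripper open.
Joint ranges: [-163.93, 163.93], [-17.29, 119.83], [-79.2, 71.16], [3.27, 140.29], [-89.18, 269.18], [5.43, 117.66], [-154.24, 154.24]. Speed limits (degrees/s): [147.25, 147.25, 180, 180, 180, 180, 180].

INTERFACE

Orientations are given as [roll, pitch, yaw] about the fixed x, y, z axes, in that order (R = Rz(yaw) Ry(pitch) Rx(roll)).
In Python, from cell import env gives the robot as it stands.
- The arm moves only by the tool servo_tool, never from a script. Its argument "plan" is a list of rows, each an object with "xyz": the shift along the tool's x, y, z in cm, a list of three; "twist": the turn, a rotation vector about the tool's x, y, z in degrees, a list of three; "jaw": the closure, from 0 (fully open) to 1 (shut). In form: [{"xyz": [x, y, z], "twist": [wx, wy, wz], "jaw": jaw}, ...]. A call has 1 to 10 rows; each row is the pose to reach, as a shift and turn from the pose commanded when the call began, along the tool's axes at that moment; what a row does not reach only later rows make up. A row lasts 1/12 s, in which the tool goes at most 41.7 mm and 7.16 degrees, less where a joint would pass 70% of its speed; a pose out of reach is approached as far as the arm can. A call with a gripper value outside its range is refused whole. The fingers move at their own pace and stop on an object; "newtons" is the grip in N (left out, the last holds). Time passes only in rows, so rows that repeat a pose let the fingers close. It gives the time, the measured TCP pose, the force, the opening and the grip force at its end, in the units of the state.
- env.get_obs(): the state, without advancing time (a new reading comes with each control period).
- env.read_camera(name): name is "side" or "top" or "wrist"; returns a dict with "img" (480x640x3 uint8, red, green, blue), "camera_matrix" (3x3 intrinsics, pixels), "R" (3x3) and "t" (3): a world point X has camera coordinates R X + t. Camera axes: x right, y down, z forward; pixel columns grow to the right and rows downward; lengths in m; the calibration is good to about 2 mm. A picture is of the moment at which its call begins. There is no depth.
- env.sign_off(): hands the job in; it is judged then, once.
The state is a dict: "time_s": time; "qpos": joint angles; "joint_velocities": joint speeds; "effort": joint torques, N m; "tool_pos": TCP position; "tool_rot": TCP orientation; "force": force on the tool from outside, world axes, zero at the start; "wrist_torque": the same for the moment, N m; "grip_width": finger opening in m; "grasp_force": force on a finger pad.
Only numpy, scipy, OpenCV 4.12 (cv2) and the standard library are available. Lean on these libraries where they do the work, as an engineer would, in place of code of your own. Each camera call takes 0.05 s, during which the arm holds its last target. There are 200 camera calls.

## Working session

There is one attempt and no reset: what is moved stays moved. The work goes in short steps, Python scripts to look and compute and a tool call to move; the robot and the scene stay as the last step left them, time stands still between calls to the robot, and variables do not carry over. Pictures are saved under pics/ and viewed, at most 13 in all, crops included, and the job is handed in when it is done.

Besides the shell and the picture viewer there is one more tool, called after "Emit:" in YAML: its name, and indented under it one key for each argument. servo_tool: Moves the arm, as the interface text tells. Its arguments: {"type":"object","properties":{"plan":{"type":"array","items":{"type":"object","properties":{"xyz":{"type":"array","items":{"type":"number"}},"twist":{"type":"array","items":{"type":"number"}},"jaw":{"type":"number"}}}},"newtons":{"type":"number"}},"required":["plan"]}

```bash
ls; mkdir -p pics; python3 - <<'E'
from cell import env
import cv2
o=env.get_obs(); print(o)
for n in("top","side"):
    c=env.read_camera(n); cv2.imwrite(f"pics/{n}0.png",c["img"][:,:,::-1])
    print(n,c["camera_matrix"],c["R"],c["t"])
E
```

```text
pics
{'time_s': 0.0, 'qpos': array([-63.53504171,  18.43701434,  -4.01686231,  83.1754726 ,
         1.29573393,  78.53866674,  -3.26045216]), 'joint_velocities': array([-0.0307973 , -0.07997249,  0.04042806, -0.00170867, -0.00443633,
        0.05610331,  0.00576506]), 'effort': array([ 8.31071811e-04, -4.91294646e+01, -4.03444497e-01, -3.12522268e+01,
       -6.39612903e-02,  4.38763504e-02,  1.89925127e-04]), 'tool_pos': array([0.28136897, 0.58571411, 0.40367955]), 'tool_rot': array([-1.79894134e+02,  5.99932049e-03,  1.54345767e+02]), 'force': array([ 0.32959022, -0.09533565, -0.33404942]), 'wrist_torque': array([ 0.01350406, -0.00417833,  0.03218163]), 'grasp_force': 0.0, 'grip_width': 0.08731549844137548}
top [[485.56470163   0.         322.04665642]
 [  0.         485.56470163 241.36601436]
 [  0.           0.           1.        ]] [[ 0.00739458 -0.99991823  0.01043294]
 [-0.99371503 -0.00851328 -0.11161523]
 [ 0.11169492 -0.00954202 -0.99369673]] [0.00431054 0.42326724 1.44316634]
side [[559.07827869   0.         320.18974864]
 [  0.         559.07827869 245.69273911]
 [  0.           0.           1.        ]] [[ 0.9032194  -0.42917368  0.00215919]
 [-0.22470271 -0.47717346 -0.84959648]
 [ 0.36565476  0.76688685 -0.52742882]] [-0.36301031  0.17775724  1.21239857]
```

View pics/top0.png

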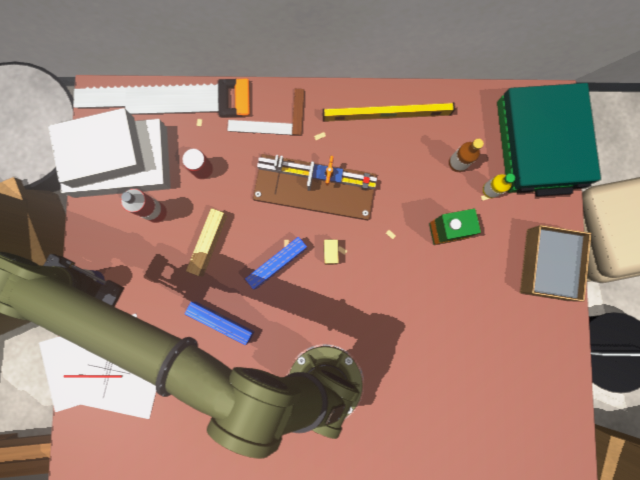

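View pics/side0.png

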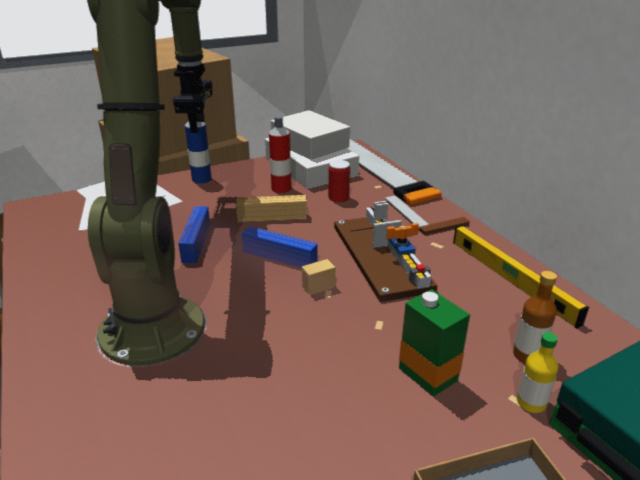

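The top view shows the jig at about (315,185), with the orange wing at (330,170) and the red pip at (367,181). The spruce batten is at (207,240), the offcut at (331,251), and blue look-alikes at (277,263) and (220,322). The side view agrees. I'll enlarge the area around the jig and batten.

```bash
cat > h.py <<'E'
import numpy as np, cv2
from cell import env
from scipy.spatial.transform import Rotation as Ro
def ray(c,uv,z):
    K,R,t=c["camera_matrix"],c["R"],c["t"]; C=-R.T@t
    d=R.T@np.linalg.solve(K,np.r_[uv,1]); return C+d*(z-C[2])/d[2]
def proj(c,X):
    p=(np.asarray(X)@c["R"].T+c["t"])@c["camera_matrix"].T; return p[...,:2]/p[...,2:]
def crop(img,u0,v0,u1,v1,s,fn):
    cv2.imwrite(fn,cv2.resize(img[v0:v1,u0:u1,::-1],None,fx=s,fy=s,interpolation=cv2.INTER_CUBIC))
E
python3 - <<'E'
from h import *
c=env.read_camera("top"); crop(c["img"],180,140,390,290,3.8,"pics/c1.png")
for n,uv,z in (("pip",(367,181),.065),("wingtipA",(331,158),.11),("wingB",(329,181),.11),("screwR",(365,213),.021),("screwL",(258,194),.021),("bat",(207,240),.06)): print(n,ray(c,uv,z))
w=env.read_camera("wrist"); print(w["R"],w["t"],w["camera_matrix"]); o=env.get_obs()
Rt=Ro.from_euler("xyz",o["tool_rot"],degrees=True).as_matrix(); C=-w["R"].T@w["t"]
print("cam in tool",Rt.T@(C-o["tool_pos"]),"axis",Rt.T@w["R"].T)
E
```

```text
pip [ 0.60072365 -0.12452919  0.065     ]
wingtipA [ 0.65688242 -0.01563646  0.11      ]
wingB [ 0.58879249 -0.01023299  0.11      ]
screwR [ 0.5116794  -0.12267339  0.021     ]
screwL [0.56748506 0.20444911 0.021     ]
bat [0.42027932 0.34622064 0.06      ]
[[ 0.43239546  0.90168276 -0.00153673]
 [ 0.86351131 -0.41359878  0.28859015]
 [ 0.25958117 -0.12611205 -0.95745149]] [-0.64912127 -0.03453964  0.39070558] [[359.83058276   0.         315.88719575]
 [  0.         359.83058276 244.65965777]
 [  0.           0.           1.        ]]
cam in tool [ 0.08013454 -0.00019694  0.02100948] axis [[ 6.42818504e-04 -9.57478290e-01 -2.88504613e-01]
 [ 9.99999723e-01  7.23908999e-04 -1.74377886e-04]
 [ 3.75814125e-04 -2.88504421e-01  9.57478490e-01]]
```

View pics/c1.png

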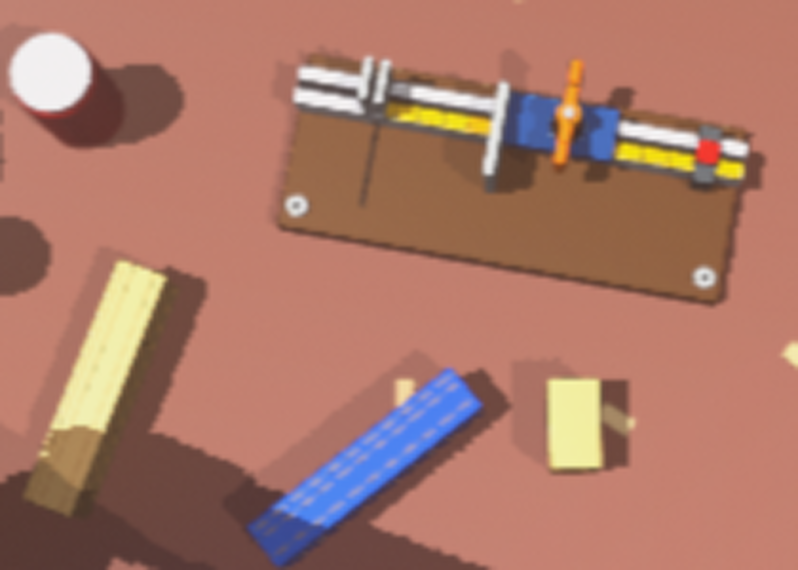

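The enlarged crop, at 3.8x, shows the jig's near corners at (278,228) and (720,303). The wing tips are at (575,62) and (562,163), the plate at x≈497, and the pip at (708,152). The batten runs from (143,268) to (50,505). Next I'll compute coarse poses and move the wrist camera over the wing.

```bash
cat >> h.py <<'E'
def go(xyz,yaw,grasp=True):
    "shift in cm / twist in deg from present commanded-ish pose; xyz = grasp point (or TCP) world, tool straight down"
    o=env.get_obs(); R0=Ro.from_euler("xyz",o["tool_rot"],degrees=True)
    R1=Ro.from_euler("xyz",[180,0,yaw],degrees=True)
    p=np.array(xyz,float)+([0,0,.164] if grasp else 0)
    print("t",round(o["time_s"],2),"xyz",np.round(R0.inv().apply(p-o["tool_pos"])*100,2),"twist",np.round((R0.inv()*R1).as_rotvec(degrees=True),2))
E
python3 - <<'E'
from h import *
c=env.read_camera("top"); f=lambda u,v,z: ray(c,(180+u/3.8,140+v/3.8),z)
L=f(278,228,.021);R=f(720,303,.021); e=(L-R)/np.linalg.norm(L-R); yaw=np.degrees(np.arctan2(e[1],e[0]))-90
ex=np.array([e[1],-e[0],0]); org=(L+R)/2+ex*.0725; org[2]=0
print("len",np.linalg.norm(L-R),"yaw",yaw,"org",org)
J=lambda p:(np.array([ex@(p-org),e@(p-org),p[2]])).round(4)
for n,u,v,z in(("tipA",575,62,.11),("tipB",562,163,.11),("pip",708,152,.065),("plate",497,90,.093),("screw",570,112,.104),("slot",375,75,.09)): p=f(u,v,z); print(n,p.round(4),J(p))
a,b=f(143,268,.06),f(50,505,.06);print("batten",(a+b)/2,np.linalg.norm(a-b),np.degrees(np.arctan2(*(a-b)[1::-1])))
g=(f(575,62,.11)+f(562,163,.11))/2; go([g[0],g[1],.42],yaw,False)
E
```

```text
len 0.3597039302755427 yaw -9.229866319483435 org [0.59143455 0.02963864 0.        ]
tipA [ 0.6619 -0.0165  0.11  ] [ 0.077  -0.0343  0.11  ]
tipB [ 0.5832 -0.0071  0.11  ] [-0.0022 -0.0376  0.11  ]
pip [ 0.6037 -0.1225  0.065 ] [ 0.0366 -0.1482  0.065 ]
plate [0.6441 0.043  0.093 ] [0.0498 0.0217 0.093 ]
screw [ 0.6244 -0.0131  0.104 ] [ 0.0394 -0.0369  0.104 ]
slot [0.6558 0.1374 0.09  ] [0.0463 0.1167 0.09  ]
batten [0.41587126 0.35051033 0.06      ] 0.19618371703861268 -19.48269947831755
t 0.25 xyz [-56.63 -39.1   -1.54] twist [-1.0000e-02  7.0000e-02  1.6357e+02]
```

Emit:
servo_tool:
  plan:
    - {"xyz": [-56.6, -39.1, -5], "twist": [0, 0, 163.5], "jaw": 0}
    - {"xyz": [-56.6, -39.1, -5], "twist": [0, 0, 163.5], "jaw": 0}
    - {"xyz": [-56.6, -39.1, -5], "twist": [0, 0, 163.5], "jaw": 0}
    - {"xyz": [-56.6, -39.1, -5], "twist": [0, 0, 163.5], "jaw": 0}
    - {"xyz": [-56.6, -39.1, -5], "twist": [0, 0, 163.5], "jaw": 0}
    - {"xyz": [-56.6, -39.1, -5], "twist": [0, 0, 163.5], "jaw": 0}
    - {"xyz": [-56.6, -39.1, -5], "twist": [0, 0, 163.5], "jaw": 0}
    - {"xyz": [-56.6, -39.1, -5], "twist": [0, 0, 163.5], "jaw": 0}
    - {"xyz": [-56.6, -39.1, -5], "twist": [0, 0, 163.5], "jaw": 0}
    - {"xyz": [-56.6, -39.1, -5], "twist": [0, 0, 163.5], "jaw": 0}

```text
time_s: 1.08
tool_pos: [0.4879, 0.2229, 0.4354]
tool_rot: [180.0, -0.0, 82.4]
force: [1.3, 0.5, 0.2]
grip_width: 0.0869
grasp_force: 0.0
```

```bash
python3 -c "
from h import *
go([.6227,-.0118,.42],-9.2,False)"
```

```text
t 1.08 xyz [-21.48  16.47   1.53] twist [-1.000e-02 -5.000e-02  9.158e+01]
```

Emit:
servo_tool:
  plan:
    - {"xyz": [-21.5, 16.5, 1.5], "twist": [0, 0, 91.5], "jaw": 0}
    - {"xyz": [-21.5, 16.5, 1.5], "twist": [0, 0, 91.5], "jaw": 0}
    - {"xyz": [-21.5, 16.5, 1.5], "twist": [0, 0, 91.5], "jaw": 0}
    - {"xyz": [-21.5, 16.5, 1.5], "twist": [0, 0, 91.5], "jaw": 0}
    - {"xyz": [-21.5, 16.5, 1.5], "twist": [0, 0, 91.5], "jaw": 0}
    - {"xyz": [-21.5, 16.5, 1.5], "twist": [0, 0, 91.5], "jaw": 0}
    - {"xyz": [-21.5, 16.5, 1.5], "twist": [0, 0, 91.5], "jaw": 0.4}
    - {"xyz": [-21.5, 16.5, 1.5], "twist": [0, 0, 91.5], "jaw": 0.45}
    - {"xyz": [-21.5, 16.5, 1.5], "twist": [0, 0, 91.5], "jaw": 0.45}
    - {"xyz": [-21.5, 16.5, 1.5], "twist": [0, 0, 91.5], "jaw": 0.45}

```text
time_s: 1.92
tool_pos: [0.624, -0.01, 0.4196]
tool_rot: [180.0, 0.0, 10.7]
force: [0.4, 0.3, -0.4]
grip_width: 0.0678
grasp_force: 0.0
```

```bash
python3 -c "
from h import *
go([.6227,-.0118,.42],-9.2,False)"
```

```text
t 1.92 xyz [-0.16  0.16 -0.04] twist [1.000e-02 3.000e-02 1.987e+01]
```

Emit:
servo_tool:
  plan:
    - {"xyz": [0, 0, 0], "twist": [0, 0, 20], "jaw": 0.47}
    - {"xyz": [0, 0, 0], "twist": [0, 0, 20], "jaw": 0.47}
    - {"xyz": [0, 0, 0], "twist": [0, 0, 20], "jaw": 0.47}
    - {"xyz": [0, 0, 0], "twist": [0, 0, 20], "jaw": 0.47}
    - {"xyz": [0, 0, 0], "twist": [0, 0, 20], "jaw": 0.47}

```text
time_s: 2.33
tool_pos: [0.6238, -0.009, 0.4199]
tool_rot: [180.0, 0.0, -8.7]
force: [0.9, -0.4, -0.5]
grip_width: 0.0467
grasp_force: 0.0
```

```bash
python3 - <<'E'
from h import *
w=env.read_camera("wrist"); cv2.imwrite("pics/w1.png",w["img"][:,:,::-1]); o=env.get_obs(); print(o["tool_pos"],o["tool_rot"],o["qpos"],o["grip_width"])
np.savez("w1.npz",**w)
E
```

```text
[ 0.62381288 -0.00905705  0.41991398] [-1.79995461e+02  6.14768942e-03 -8.72191092e+00] [-31.94191331  16.84131626  37.71553476  87.11311114 -10.38633483
  79.59591271 -92.25985225] 0.046265981536397764
```

View pics/w1.png

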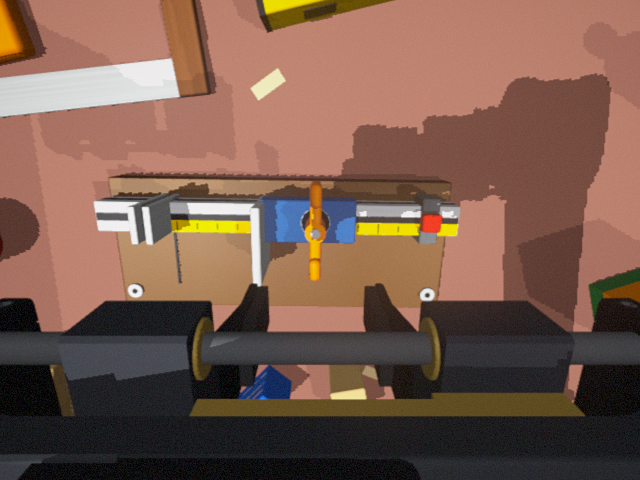

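The wrist view shows the wing at column ~315, rows 183–278, with its hub at (316,235). The carriage spans columns 263–355, the plate is at column ~258, the end bracket is at (429,222), and the jig screws are at (135,291) and (427,295). Now I'll fit these numerically.

```bash
python3 - <<'E'
from h import *
w=dict(np.load("w1.npz")); hsv=cv2.cvtColor(w["img"],cv2.COLOR_RGB2HSV)
m=cv2.inRange(hsv,(8,150,120),(20,255,255)); m[:,:280]=0;m[:,350:]=0;m[:170]=0;m[285:]=0
v,u=np.nonzero(m); print(len(u),u.min(),u.max(),v.min(),v.max())
for z in(.10,.111):
  print(z,"tips",ray(w,(u[v<v.min()+4].mean(),v.min()),z).round(4),ray(w,(u[v>v.max()-4].mean(),v.max()),z).round(4))
for r in range(v.min(),v.max(),12): s=u[v==r]; print(r,s.min(),s.max(),ray(w,(s.mean(),r),.108).round(4)[:2])
b=cv2.inRange(hsv,(100,100,60),(125,255,255)); b[:190]=0;b[250:]=0;b[:,:255]=0;b[:,370:]=0
v,u=np.nonzero(b); print("blue",u.min(),u.max(),v.min(),v.max()); vv=228; s=u[v==vv]
print(ray(w,(s.min(),vv),.063),ray(w,(s.max(),vv),.063))
sL,sR=ray(w,(135,291),.022),ray(w,(427.5,295),.022); d=sL-sR; print("screws",sL,sR,np.linalg.norm(d),np.degrees(np.arctan2(d[1],d[0]))-90)
print("pip",ray(w,(431,214),.066),"bracket L",ray(w,(420,222),.063))
for n,uv,z in(("baseNL",(127,305),.021),("baseNR",(438,306),.021),("fence near topL",(97,217),.051),("fence near topR",(458,219),.051),("back L",(96,198),.051),("back R",(459,205),.051)): print(n,ray(w,uv,z).round(4))
E
```

```text
908 305 325 181 280
0.1 tips [ 0.6666 -0.0152  0.1   ] [ 0.5799 -0.0009  0.1   ]
0.111 tips [ 0.6679 -0.0154  0.111 ] [ 0.5844 -0.0017  0.111 ]
181 313 318 [ 0.6675 -0.0154]
193 310 321 [ 0.658  -0.0139]
205 311 320 [ 0.6483 -0.0125]
217 309 321 [ 0.6383 -0.0113]
229 305 325 [ 0.6279 -0.0122]
241 309 321 [ 0.6181 -0.0074]
253 309 320 [ 0.6075 -0.006 ]
265 309 320 [ 0.5968 -0.0046]
277 309 319 [ 0.586  -0.0019]
blue 260 355 200 242
[0.62524564 0.0402666  0.063     ] [ 0.61232053 -0.04437567  0.063     ]
screws [0.56563337 0.20825813 0.022     ] [ 0.51036613 -0.12075764  0.022     ] 0.3336253068007104 -9.535381262203558
pip [ 0.6156664  -0.11754913  0.066     ] bracket L [ 0.60866063 -0.10754663  0.063     ]
baseNL [0.5497 0.2232 0.021 ]
baseNR [ 0.4941 -0.1322  0.021 ]
fence near topL [0.6585 0.2043 0.051 ]
fence near topR [ 0.6027 -0.148   0.051 ]
back L [0.6768 0.1991 0.051 ]
back R [ 0.6166 -0.1495  0.051 ]
```

```bash
python3 -c "
from h import *
go([.6262,-.0085,.097],-9.3)"
```

```text
t 2.38 xyz [ 0.23 -0.09 15.89] twist [-0.    0.01  0.58]
```

Emit:
servo_tool:
  plan:
    - {"xyz": [0.2, -0.1, 4], "twist": [0, 0, 0.5], "jaw": 0.47}
    - {"xyz": [0.2, -0.1, 8], "twist": [0, 0, 0.5], "jaw": 0.47}
    - {"xyz": [0.2, -0.1, 11], "twist": [0, 0, 0.5], "jaw": 0.47}
    - {"xyz": [0.2, -0.1, 13.5], "twist": [0, 0, 0.5], "jaw": 0.47}
    - {"xyz": [0.2, -0.1, 15.2], "twist": [0, 0, 0.5], "jaw": 0.47}
    - {"xyz": [0.2, -0.1, 15.9], "twist": [0, 0, 0.5], "jaw": 0.47}
    - {"xyz": [0.2, -0.1, 15.9], "twist": [0, 0, 0.5], "jaw": 0.47}
    - {"xyz": [0.2, -0.1, 15.9], "twist": [0, 0, 0.5], "jaw": 0.7}
    - {"xyz": [0.2, -0.1, 15.9], "twist": [0, 0, 0.5], "jaw": 0.85}
    - {"xyz": [0.2, -0.1, 15.9], "twist": [0, 0, 0.5], "jaw": 1}
  newtons: 60

```text
time_s: 3.22
tool_pos: [0.6267, -0.0087, 0.2628]
tool_rot: [-179.9, -0.2, -9.4]
force: [0.7, -0.2, 0.1]
grip_width: 0.0335
grasp_force: 0.0
```

Emit:
servo_tool:
  plan:
    - {"xyz": [0, 0, 0], "twist": [0, 0, 0], "jaw": 1}
    - {"xyz": [0, 0, 0], "twist": [0, 0, 0], "jaw": 1}
    - {"xyz": [0, 0, 0], "twist": [0, 0, 0], "jaw": 1}
    - {"xyz": [0, 0, 0], "twist": [0, 0, 0], "jaw": 1}

```text
time_s: 3.55
tool_pos: [0.626, -0.0086, 0.2614]
tool_rot: [-180.0, -0.0, -9.4]
force: [-0.5, 1.1, 0.6]
grip_width: 0.0093
grasp_force: 60.0
```

Emit:
servo_tool:
  plan:
    - {"xyz": [0, 0, 0], "twist": [0, 0, -5], "jaw": 1}
    - {"xyz": [0, 0, 0], "twist": [0, 0, -11], "jaw": 1}
    - {"xyz": [0, 0, 0], "twist": [0, 0, -18], "jaw": 1}
    - {"xyz": [0, 0, 0], "twist": [0, 0, -25], "jaw": 1}
    - {"xyz": [0, 0, 0], "twist": [0, 0, -32], "jaw": 1}
    - {"xyz": [0, 0, 0], "twist": [0, 0, -39], "jaw": 1}
    - {"xyz": [0, 0, 0], "twist": [0, 0, -46], "jaw": 1}
    - {"xyz": [0, 0, 0], "twist": [0, 0, -53], "jaw": 1}
    - {"xyz": [0, 0, 0], "twist": [0, 0, -60], "jaw": 1}
    - {"xyz": [0, 0, 0], "twist": [0, 0, -65], "jaw": 1}

```text
time_s: 4.38
tool_pos: [0.6257, -0.0075, 0.2613]
tool_rot: [-179.9, -0.1, 55.9]
force: [-2.8, 2.2, 2.5]
grip_width: 0.0095
grasp_force: 60.0
```

```bash
python3 - <<'E'
from h import *
o=env.get_obs(); print({k:np.round(o[k],3) for k in("tool_pos","tool_rot","force","wrist_torque","grip_width","grasp_force","qpos")})
w=env.read_camera("wrist"); crop(w["img"],160,120,480,360,2,"pics/w2.png")
a=np.radians(-9.2); e=np.array([-np.sin(a),np.cos(a),0])
R0=Ro.from_euler("xyz",o["tool_rot"],degrees=True); print("slide dir per cm in tool",R0.inv().apply(-e))
E
```

```text
{'tool_pos': array([ 0.626, -0.007,  0.261]), 'tool_rot': array([-1.79886e+02, -6.80000e-02,  5.59420e+01]), 'force': array([-2.818,  2.232,  2.544]), 'wrist_torque': array([ 0.393,  0.623, -0.206]), 'grip_width': np.float64(0.009), 'grasp_force': np.float64(60.015), 'qpos': array([-20.608,  22.444,  23.368,  96.927,  -9.944,  62.722, -28.294])}
slide dir per cm in tool [-0.90735375  0.42036355 -0.00191193]
```

View pics/w2.png

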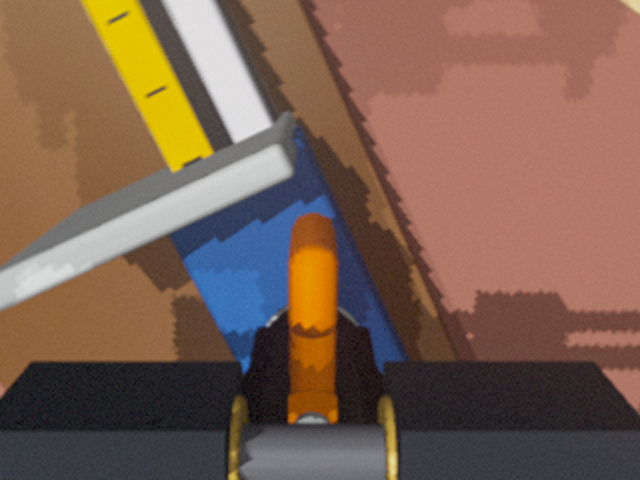

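The view shows the wing turned with the tool: it stays vertical in the image at (312,300), and the plate is clear. Now I'll slide the stop.

Emit:
servo_tool:
  plan:
    - {"xyz": [-0.36, 0.17, 0], "twist": [0, 0, 0], "jaw": 1}
    - {"xyz": [-0.82, 0.38, 0], "twist": [0, 0, 0], "jaw": 1}
    - {"xyz": [-1.36, 0.63, 0], "twist": [0, 0, 0], "jaw": 1}
    - {"xyz": [-1.91, 0.88, 0], "twist": [0, 0, 0], "jaw": 1}
    - {"xyz": [-2.45, 1.13, 0], "twist": [0, 0, 0], "jaw": 1}
    - {"xyz": [-3.0, 1.39, 0], "twist": [0, 0, 0], "jaw": 1}
    - {"xyz": [-3.54, 1.64, 0], "twist": [0, 0, 0], "jaw": 1}
    - {"xyz": [-3.99, 1.85, 0], "twist": [0, 0, 0], "jaw": 1}
    - {"xyz": [-4.36, 2.02, 0], "twist": [0, 0, 0], "jaw": 1}
    - {"xyz": [-4.54, 2.1, 0], "twist": [0, 0, 0], "jaw": 1}

```text
time_s: 5.27
tool_pos: [0.617, -0.0591, 0.2612]
tool_rot: [-179.9, 0.0, 55.4]
force: [-4.4, 2.9, 5.0]
grip_width: 0.0093
grasp_force: 60.0
```

Emit:
servo_tool:
  plan:
    - {"xyz": [-0.18, 0.08, 0], "twist": [0, 0, 0], "jaw": 1}
    - {"xyz": [-0.36, 0.17, 0], "twist": [0, 0, 0], "jaw": 1}
    - {"xyz": [-0.54, 0.25, 0], "twist": [0, 0, 0], "jaw": 1}
    - {"xyz": [-0.68, 0.32, 0], "twist": [0, 0, 0], "jaw": 1}
    - {"xyz": [-0.82, 0.38, 0], "twist": [0, 0, 0], "jaw": 1}
    - {"xyz": [-0.95, 0.44, 0], "twist": [0, 0, 0], "jaw": 1}
    - {"xyz": [-1.05, 0.48, 0], "twist": [0, 0, 0], "jaw": 1}
    - {"xyz": [-1.14, 0.52, 0], "twist": [0, 0, 0], "jaw": 1}

```text
time_s: 5.93
tool_pos: [0.615, -0.0708, 0.2612]
tool_rot: [-179.9, 0.0, 55.5]
force: [-3.7, 3.9, 5.2]
grip_width: 0.0097
grasp_force: 60.0
```

Emit:
servo_tool:
  plan:
    - {"xyz": [-0.09, 0.04, 0], "twist": [0, 0, 0], "jaw": 1}
    - {"xyz": [-0.18, 0.08, 0], "twist": [0, 0, 0], "jaw": 1}
    - {"xyz": [-0.27, 0.13, 0], "twist": [0, 0, 0], "jaw": 1}
    - {"xyz": [-0.36, 0.17, 0], "twist": [0, 0, 0], "jaw": 1}

```text
time_s: 6.27
tool_pos: [0.6149, -0.0717, 0.2612]
tool_rot: [-179.8, -0.2, 55.6]
force: [-2.9, 9.3, 4.7]
grip_width: 0.0092
grasp_force: 60.0
```

```bash
python3 - <<'E'
from h import *
o=env.get_obs(); print({k:np.round(o[k],3) for k in("tool_pos","force","wrist_torque")})
for n in ("top","wrist"):
    w=env.read_camera(n); np.savez(n+"2.npz",**w)
    if n=="wrist": crop(w["img"],120,60,520,360,2,"pics/w3.png")
E
```

```text
{'tool_pos': array([ 0.615, -0.072,  0.261]), 'force': array([-2.931,  9.284,  4.749]), 'wrist_torque': array([1.967, 0.747, 0.135])}
```

View pics/w3.png

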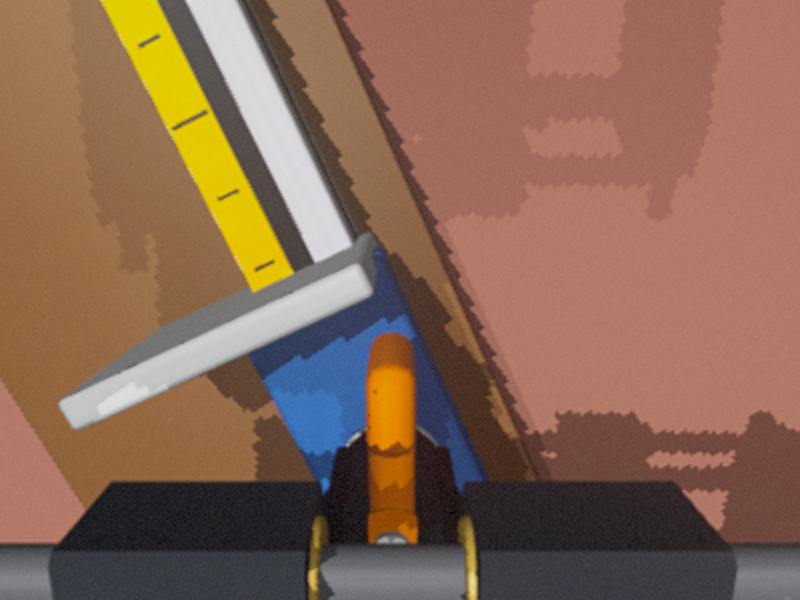

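Force rose to 9 N with the motion stopped after about 63 mm, so the stop is against the end stop. Next I'll tighten it while still pressing lightly.

Emit:
servo_tool:
  plan:
    - {"xyz": [0, 0, 0], "twist": [0, 0, 6], "jaw": 1}
    - {"xyz": [0, 0, 0], "twist": [0, 0, 13], "jaw": 1}
    - {"xyz": [0, 0, 0], "twist": [0, 0, 20], "jaw": 1}
    - {"xyz": [0, 0, 0], "twist": [0, 0, 27], "jaw": 1}
    - {"xyz": [0, 0, 0], "twist": [0, 0, 34], "jaw": 1}
    - {"xyz": [0, 0, 0], "twist": [0, 0, 41], "jaw": 1}
    - {"xyz": [0, 0, 0], "twist": [0, 0, 47], "jaw": 1}
    - {"xyz": [0, 0, 0], "twist": [0, 0, 53], "jaw": 1}
    - {"xyz": [0, 0, 0], "twist": [0, 0, 58], "jaw": 1}
    - {"xyz": [0, 0, 0], "twist": [0, 0, 62], "jaw": 1}

```text
time_s: 7.2
tool_pos: [0.6153, -0.0727, 0.2613]
tool_rot: [-179.9, -0.0, -6.6]
force: [-0.8, 4.9, 3.0]
grip_width: 0.0095
grasp_force: 60.1
```

Emit:
servo_tool:
  plan:
    - {"xyz": [0, 0, 0], "twist": [0, 0, 2], "jaw": 1}
    - {"xyz": [0, 0, 0], "twist": [0, 0, 4], "jaw": 1}
    - {"xyz": [0, 0, 0], "twist": [0, 0, 5], "jaw": 1}
    - {"xyz": [0, 0, 0], "twist": [0, 0, 6], "jaw": 1}
    - {"xyz": [0, 0, 0], "twist": [0, 0, 6], "jaw": 1}

```text
time_s: 7.62
tool_pos: [0.6153, -0.0727, 0.2614]
tool_rot: [-179.9, -0.0, -12.3]
force: [-1.5, 5.6, 3.6]
grip_width: 0.0098
grasp_force: 61.1
```

```bash
python3 - <<'E'
from h import *
o=env.get_obs(); print({k:np.round(o[k],3) for k in("tool_pos","tool_rot","force","wrist_torque","grip_width")})
E
```

```text
{'tool_pos': array([ 0.615, -0.073,  0.261]), 'tool_rot': array([-1.79909e+02, -2.30000e-02, -1.23120e+01]), 'force': array([-1.512,  5.634,  3.571]), 'wrist_torque': array([1.108, 0.394, 1.028]), 'grip_width': np.float64(0.01)}
```

Emit:
servo_tool:
  plan:
    - {"xyz": [0, 0, 0], "twist": [0, 0, 6], "jaw": 0.47}
    - {"xyz": [0, 0, 0], "twist": [0, 0, 6], "jaw": 0.47}
    - {"xyz": [0, 0, 0], "twist": [0, 0, 3], "jaw": 0.47}
    - {"xyz": [0, 0, -2], "twist": [0, 0, 3], "jaw": 0.47}
    - {"xyz": [0, 0, -5.5], "twist": [0, 0, 3], "jaw": 0.47}
    - {"xyz": [0, 0, -9.5], "twist": [0, 0, 3], "jaw": 0.47}
    - {"xyz": [0, 0, -13.5], "twist": [0, 0, 3], "jaw": 0.3}
    - {"xyz": [0, 0, -15], "twist": [0, 0, 3], "jaw": 0.1}
    - {"xyz": [0, 0, -15], "twist": [0, 0, 3], "jaw": 0}
    - {"xyz": [0, 0, -15], "twist": [0, 0, 3], "jaw": 0}

```text
time_s: 8.45
tool_pos: [0.6149, -0.0758, 0.4118]
tool_rot: [180.0, -0.2, -15.5]
force: [-0.4, -0.3, -0.6]
grip_width: 0.0648
grasp_force: 0.0
```

```bash
python3 - <<'E'
from h import *
o=env.get_obs(); print({k:np.round(o[k],3) for k in("tool_pos","tool_rot","force","grip_width")})
w=env.read_camera("wrist"); cv2.imwrite("pics/w4.png",w["img"][:,:,::-1]); np.savez("w4.npz",**w)
E
```

```text
{'tool_pos': array([ 0.615, -0.076,  0.412]), 'tool_rot': array([ 1.7997e+02, -1.7100e-01, -1.5498e+01]), 'force': array([-0.381, -0.322, -0.624]), 'grip_width': np.float64(0.065)}
```

View pics/w4.png

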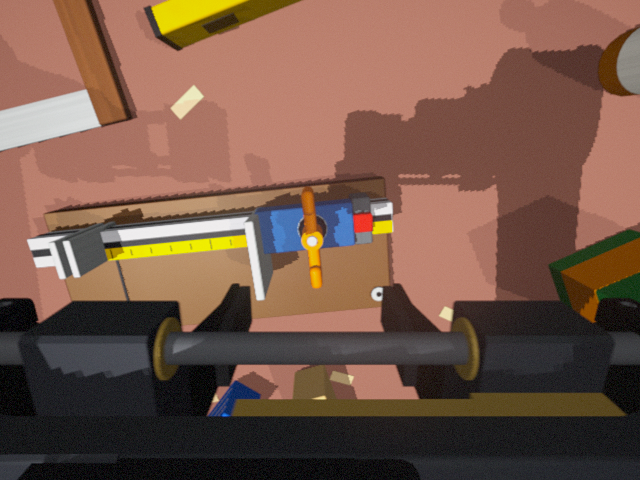

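The carriage (columns 258–354) now touches the bracket (355–372), and the wing runs from (308,190) to (317,285). The plate face is at columns 245–258, and its lower front end is at (257,300). Next I'll measure the wing angle, fence line, plate face and batten.

```bash
python3 - <<'E'
from h import *
w=dict(np.load("w4.npz")); hsv=cv2.cvtColor(w["img"],cv2.COLOR_RGB2HSV)
m=cv2.inRange(hsv,(8,150,120),(20,255,255)); m[:,:280]=0;m[:,340:]=0;m[:170]=0;m[292:]=0
v,u=np.nonzero(m); A=ray(w,(u[v<v.min()+4].mean(),v.min()),.111);B=ray(w,(u[v>v.max()-4].mean(),v.max()),.111)
print("tips",A,B,"len",np.linalg.norm(A-B),"yaw",np.degrees(np.arctan2(*(A-B)[1::-1])))
# fence near top edge: lower edge of yellow strip
y=cv2.inRange(hsv,(22,150,150),(35,255,255)); y[:200]=0;y[280:]=0
P=[]
for cc in list(range(125,240,5))+[376,380,384]:
    r=np.nonzero(y[:,cc])[0]
    if len(r): P.append(ray(w,(cc,r.max()+.5),.051)[:2])
P=np.array(P); d=P[0]-P[-1]; vx=cv2.fitLine(P.astype(np.float32),cv2.DIST_HUBER,0,1e-4,1e-4).ravel(); s=np.sign(vx[1])
print("fence pts",P[0],P[-1],"fit",vx,"yaw",np.degrees(np.arctan2(s*vx[1],s*vx[0]))-90)
g=cv2.cvtColor(w["img"],cv2.COLOR_RGB2GRAY)
for r in(240,260,280,295): print(r,g[r,238:274])
E
python3 - <<'E'
import sys; sys.path.insert(0,".")
from h import *
c=env.read_camera("top"); np.savez("top3.npz",**c)
hsv=cv2.cvtColor(c["img"],cv2.COLOR_RGB2HSV); m=cv2.inRange(hsv,(20,60,60),(32,200,255)); m[:200]=0;m[290:]=0;m[:,:175]=0;m[:,240:]=0
n,l,st,_=cv2.connectedComponentsWithStats(m); i=1+st[1:,4].argmax(); print(st[i]); r=cv2.minAreaRect(np.argwhere(l==i)[:,::-1].astype(np.float32)); bp=cv2.boxPoints(r); print(r)
print(np.array([ray(c,p,.06)[:2] for p in bp]))
go([.414,.350,.25],-20)
E
```

```text
tips [ 0.65699083 -0.08060771  0.111     ] [ 0.57331435 -0.06499321  0.111     ] len 0.08512089262994117 yaw -10.570138095789405
fence pts [0.62981808 0.11748229] [ 0.5861069  -0.13717152] fit [0.16685241 0.9859819  0.61283803 0.01796711] yaw -9.604866
240 [199 200 200 200 200 199 199 198 205 228 238 238 236 237 236 237 217 165
 104  89  91  95  90  89  88  85  80  80  80  81  80  82  83  76  85  83]
260 [135 136 137 137 135 137 135 134 136 135 131 137 209 236 238 238 237 237
 236 217 174 117  89  90  92  87  89  86  86  91  89  91  86  88  81  78]
280 [141 143 143 142 141 142 145 145 142 143 140 144 140 141 148 206 234 237
 236 235 236 234 219 184 126  93  86  86  88  91  88  87 110 130 138 138]
295 [ 34  39  33  34  39  42  38  32  37  28  42  41  80 123 137 136 135 154
 214 235 236 236 235 232 226 205 149  98 122 132 135 133 134 133 133 132]
[187 209  36  66 853]
((204.25863647460938, 241.60345458984375), (13.184369087219238, 67.03601837158203), 21.801406860351562)
[[0.33085546 0.40523704]
 [0.51563116 0.33884535]
 [0.5012791  0.30222957]
 [0.31687426 0.36910545]]
t 8.55 xyz [-30.64 -35.6   -0.46] twist [0.08 0.1  4.55]
```

```bash
python3 - <<'E'
from h import *
w=dict(np.load("w4.npz"))
for uv in((246.7,240),(249.7,260),(252.7,280)): print("plate front",ray(w,uv,.093).round(4))
c=dict(np.load("top3.npz")); print("foam top",ray(c,(133,198),.238),"can top",ray(c,(193,158),.115))
s=cv2.cvtColor(c["img"],cv2.COLOR_RGB2BGR); crop(c["img"],80,130,280,280,3,"pics/c2.png")
go([.4162,.3539,.25],160)
E
```

```text
plate front [ 0.6249 -0.017   0.093 ]
plate front [ 0.607  -0.0137  0.093 ]
plate front [ 0.5883 -0.0103  0.093 ]
foam top [0.50804326 0.50062036 0.238     ] can top [0.65129343 0.38189688 0.115     ]
t 8.55 xyz [-30.53 -36.03  -0.46] twist [-1.6000e-01  1.2000e-01 -1.7545e+02]
```

View pics/c2.png

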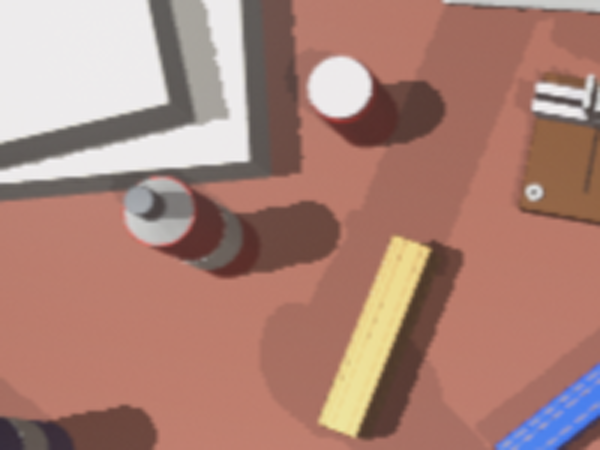

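The crop shows the batten from (410,245) to (340,430), and the foam can's base at about (235,245) is clear of the gripper's sweep. Next I'll go above the batten with yaw 160.

Emit:
servo_tool:
  plan:
    - {"xyz": [-30.5, -36, -2], "twist": [0, 0, -175], "jaw": 0}
    - {"xyz": [-30.5, -36, -2], "twist": [0, 0, -175], "jaw": 0}
    - {"xyz": [-30.5, -36, -2], "twist": [0, 0, -175], "jaw": 0}
    - {"xyz": [-30.5, -36, -2], "twist": [0, 0, -175], "jaw": 0}
    - {"xyz": [-30.5, -36, -2], "twist": [0, 0, -175], "jaw": 0}
    - {"xyz": [-30.5, -36, -2], "twist": [0, 0, -175], "jaw": 0}
    - {"xyz": [-30.5, -36, -2], "twist": [0, 0, -175], "jaw": 0}
    - {"xyz": [-30.5, -36, -2], "twist": [0, 0, -175], "jaw": 0}
    - {"xyz": [-30.5, -36, -2], "twist": [0, 0, -175], "jaw": 0}
    - {"xyz": [-30.5, -36, -2], "twist": [0, 0, -175], "jaw": 0}

```text
time_s: 9.38
tool_pos: [0.4384, 0.3048, 0.4268]
tool_rot: [-180.0, 0.1, 56.6]
force: [1.3, -0.1, -0.2]
grip_width: 0.0872
grasp_force: 0.0
```

```bash
python3 -c "
from h import *
print(env.get_obs()['qpos']);go([.4162,.3539,.25],160)"
```

```text
[-54.82229562   3.43306395  17.9842821   98.35930783  -1.05030941
  78.52190898 -70.08791295]
t 9.38 xyz [ 2.88 -4.55  1.27] twist [-1.5000e-01  9.0000e-02 -1.0343e+02]
```

Emit:
servo_tool:
  plan:
    - {"xyz": [2.9, -4.5, 1.3], "twist": [0, 0, -103.4], "jaw": 0}
    - {"xyz": [2.9, -4.5, 1.3], "twist": [0, 0, -103.4], "jaw": 0}
    - {"xyz": [2.9, -4.5, 1.3], "twist": [0, 0, -103.4], "jaw": 0}
    - {"xyz": [2.9, -4.5, 1.3], "twist": [0, 0, -103.4], "jaw": 0}
    - {"xyz": [2.9, -4.5, 1.3], "twist": [0, 0, -103.4], "jaw": 0}
    - {"xyz": [2.9, -4.5, 1.3], "twist": [0, 0, -103.4], "jaw": 0}
    - {"xyz": [2.9, -4.5, 1.3], "twist": [0, 0, -103.4], "jaw": 0}
    - {"xyz": [2.9, -4.5, 1.3], "twist": [0, 0, -103.4], "jaw": 0}
    - {"xyz": [2.9, -4.5, 1.3], "twist": [0, 0, -103.4], "jaw": 0}
    - {"xyz": [2.9, -4.5, 1.3], "twist": [0, 0, -103.4], "jaw": 0}

```text
time_s: 10.22
tool_pos: [0.4184, 0.3523, 0.4133]
tool_rot: [-179.8, 0.1, 128.2]
force: [0.8, 0.9, -0.1]
grip_width: 0.0875
grasp_force: 0.0
```

Emit:
servo_tool:
  plan:
    - {"xyz": [0, 0, 0], "twist": [0, 0, -31.5], "jaw": 0}
    - {"xyz": [0, 0, 0], "twist": [0, 0, -31.5], "jaw": 0}
    - {"xyz": [0, 0, 0], "twist": [0, 0, -31.5], "jaw": 0}
    - {"xyz": [0, 0, 0], "twist": [0, 0, -31.5], "jaw": 0}
    - {"xyz": [0, 0, 0], "twist": [0, 0, -31.5], "jaw": 0}
    - {"xyz": [0, 0, 0], "twist": [0, 0, -31.5], "jaw": 0}

```text
time_s: 10.72
tool_pos: [0.4184, 0.3523, 0.4134]
tool_rot: [-179.8, -0.1, 159.4]
force: [-0.7, -0.6, -0.1]
grip_width: 0.0873
grasp_force: 0.0
```

```bash
python3 - <<'E'
from h import *
w=env.read_camera("wrist"); np.savez("w5.npz",**w); cv2.imwrite("pics/w5.png",w["img"][:,:,::-1])
hsv=cv2.cvtColor(w["img"],cv2.COLOR_RGB2HSV); m=cv2.inRange(hsv,(20,50,60),(34,200,255)); m[320:]=0
n,l,st,_=cv2.connectedComponentsWithStats(m); i=1+st[1:,4].argmax(); print(st[i]); r=cv2.minAreaRect(np.argwhere(l==i)[:,::-1].astype(np.float32)); print(r)
print(np.array([ray(w,p,.06)[:2] for p in cv2.boxPoints(r)]).round(4)); print(env.get_obs()["qpos"])
go([.4162,.3539,.052],160)
E
```

```text
[ 298  109   44  206 7534]
((319.4999694824219, 211.49998474121094), (42.99999237060547, 204.99996948242188), 0.0)
[[0.4994 0.301 ]
 [0.316  0.3728]
 [0.3291 0.4077]
 [0.5148 0.3422]]
[-53.33286608   5.52052888  11.21214453  97.55367539  -1.07161941
  77.20546614  27.32351488]
t 10.77 xyz [ 0.24  0.13 19.77] twist [-0.17 -0.06 -0.75]
```

View pics/w5.png

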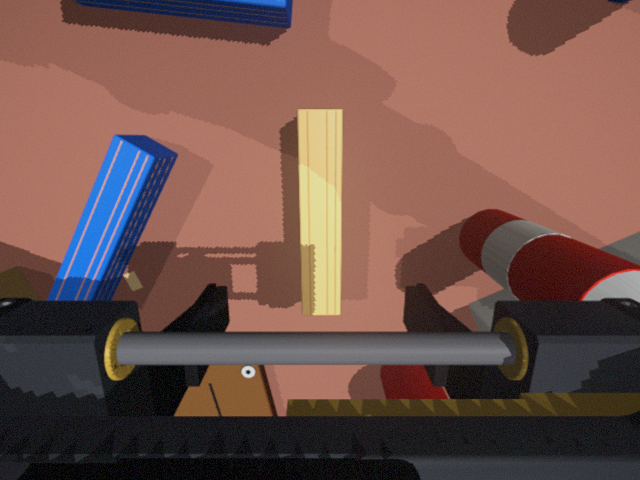

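The batten is at columns 298–342, rows 109–315, aligned with the tool and centred between the fingers. The foam can at (490,235) and beyond is clear. Now I'll descend and grip.

Emit:
servo_tool:
  plan:
    - {"xyz": [0.4, 0.25, 4], "twist": [0, 0, -0.4], "jaw": 0}
    - {"xyz": [0.4, 0.25, 8], "twist": [0, 0, -0.4], "jaw": 0}
    - {"xyz": [0.4, 0.25, 12], "twist": [0, 0, -0.4], "jaw": 0}
    - {"xyz": [0.4, 0.25, 15.5], "twist": [0, 0, -0.4], "jaw": 0}
    - {"xyz": [0.4, 0.25, 18], "twist": [0, 0, -0.4], "jaw": 0}
    - {"xyz": [0.4, 0.25, 19.4], "twist": [0, 0, -0.4], "jaw": 0}
    - {"xyz": [0.4, 0.25, 19.7], "twist": [0, 0, -0.4], "jaw": 0}
    - {"xyz": [0.4, 0.25, 19.7], "twist": [0, 0, -0.4], "jaw": 0.4}
    - {"xyz": [0.4, 0.25, 19.7], "twist": [0, 0, -0.4], "jaw": 0.8}
    - {"xyz": [0.4, 0.25, 19.7], "twist": [0, 0, -0.4], "jaw": 0.8}
  newtons: 35

```text
time_s: 11.6
tool_pos: [0.4162, 0.3569, 0.22]
tool_rot: [179.9, 0.1, 159.7]
force: [0.6, -0.2, -0.0]
grip_width: 0.0745
grasp_force: 0.0
```

Emit:
servo_tool:
  plan:
    - {"xyz": [0, 0, 0], "twist": [0, 0, 0], "jaw": 0.8}
    - {"xyz": [0, 0, 0], "twist": [0, 0, 0], "jaw": 0.8}
    - {"xyz": [0, 0, 0], "twist": [0, 0, 0], "jaw": 0.8}
    - {"xyz": [0, 0, 0], "twist": [0, 0, 0], "jaw": 0.8}

```text
time_s: 11.93
tool_pos: [0.4157, 0.3565, 0.2192]
tool_rot: [179.9, 0.0, 159.7]
force: [-1.4, 0.2, -0.1]
grip_width: 0.0481
grasp_force: 0.0
```

Emit:
servo_tool:
  plan:
    - {"xyz": [0, 0, 0], "twist": [0, 0, 0], "jaw": 0.8}
    - {"xyz": [0, 0, 0], "twist": [0, 0, 0], "jaw": 0.8}
    - {"xyz": [0, 0, 0], "twist": [0, 0, 0], "jaw": 0.8}

```text
time_s: 12.18
tool_pos: [0.4157, 0.3565, 0.2189]
tool_rot: [180.0, 0.0, 159.7]
force: [0.6, 0.2, 0.9]
grip_width: 0.0397
grasp_force: 35.0
```

Emit:
servo_tool:
  plan:
    - {"xyz": [0, 0, -0.5], "twist": [0, 0, 0], "jaw": 0.8}
    - {"xyz": [0, 0, -2], "twist": [0, 0, 0], "jaw": 0.8}
    - {"xyz": [0, 0, -5], "twist": [0, 0, 0], "jaw": 0.8}
    - {"xyz": [0, 0, -8.5], "twist": [0, 0, 0], "jaw": 0.8}
    - {"xyz": [0, 0, -12], "twist": [0, 0, 0], "jaw": 0.8}
    - {"xyz": [0, 0, -14], "twist": [0, 0, 0], "jaw": 0.8}
    - {"xyz": [0, 0, -15], "twist": [0, 0, 0], "jaw": 0.8}
    - {"xyz": [0, 0, -15], "twist": [0, 0, 0], "jaw": 0.8}

```text
time_s: 12.85
tool_pos: [0.416, 0.3567, 0.3709]
tool_rot: [179.8, 0.1, 159.7]
force: [1.4, 0.8, -2.3]
grip_width: 0.0398
grasp_force: 35.0
```

```bash
python3 -c "
from h import *
go([.5937,.1049,.371],80.7,False)"
```

```text
t 12.85 xyz [-25.39 -17.47  -0.03] twist [ 0.25 -0.08 79.04]
```

Emit:
servo_tool:
  plan:
    - {"xyz": [-2, -1.4, 0], "twist": [0, 0, 6], "jaw": 0.8}
    - {"xyz": [-4.5, -3.1, 0], "twist": [0, 0, 13], "jaw": 0.8}
    - {"xyz": [-7, -4.8, 0], "twist": [0, 0, 20], "jaw": 0.8}
    - {"xyz": [-9.5, -6.5, 0], "twist": [0, 0, 27], "jaw": 0.8}
    - {"xyz": [-12, -8.2, 0], "twist": [0, 0, 34], "jaw": 0.8}
    - {"xyz": [-14.5, -10, 0], "twist": [0, 0, 41], "jaw": 0.8}
    - {"xyz": [-17, -11.7, 0], "twist": [0, 0, 48], "jaw": 0.8}
    - {"xyz": [-19.5, -13.4, 0], "twist": [0, 0, 55], "jaw": 0.8}
    - {"xyz": [-22, -15.1, 0], "twist": [0, 0, 62], "jaw": 0.8}
    - {"xyz": [-24, -16.5, 0], "twist": [0, 0, 69], "jaw": 0.8}

```text
time_s: 13.68
tool_pos: [0.584, 0.116, 0.3659]
tool_rot: [-179.8, 0.1, 90.3]
force: [0.2, 0.4, -2.6]
grip_width: 0.0397
grasp_force: 35.0
```

```bash
python3 -c "
from h import *
go([.5937,.1049,.371],80.7,False)"
```

```text
t 13.68 xyz [-1.11  0.97 -0.51] twist [-0.18  0.16  9.59]
```

Next I'll finish the turn and look again at the plate, fence and batten before lowering.

Emit:
servo_tool:
  plan:
    - {"xyz": [-0.5, 0.5, 0], "twist": [0, 0, 5], "jaw": 0.8}
    - {"xyz": [-1.1, 1.0, 0], "twist": [0, 0, 9.5], "jaw": 0.8}
    - {"xyz": [-1.1, 1.0, 0], "twist": [0, 0, 9.5], "jaw": 0.8}
    - {"xyz": [-1.1, 1.0, 0], "twist": [0, 0, 9.5], "jaw": 0.8}
    - {"xyz": [-1.1, 1.0, 0], "twist": [0, 0, 9.5], "jaw": 0.8}

```text
time_s: 14.1
tool_pos: [0.5931, 0.1084, 0.3671]
tool_rot: [-179.9, 0.0, 81.4]
force: [-1.1, -0.3, -2.0]
grip_width: 0.0397
grasp_force: 35.0
```

```bash
python3 - <<'E'
from h import *
w=env.read_camera("wrist"); np.savez("w6.npz",**w); cv2.imwrite("pics/w6.png",w["img"][:,:,::-1])
go([.5937,.1049,.240],80.7,False)
E
```

```text
t 14.15 xyz [-0.36  0.13 12.75] twist [-0.11  0.02  0.71]
```

View pics/w6.png

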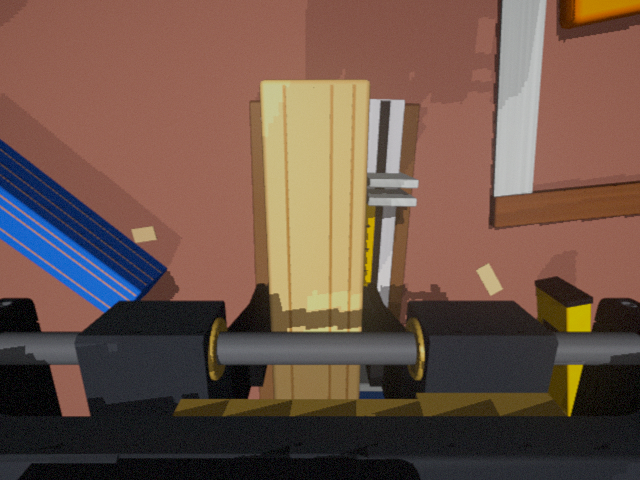

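The batten is held square to the tool (edges at columns 262–368), parallel to the fence. The cheeks at (392,190) are clear on the right. Now I'll lower it.

Emit:
servo_tool:
  plan:
    - {"xyz": [-0.3, 0.1, 2.5], "twist": [0, 0, 0.7], "jaw": 0.8}
    - {"xyz": [-0.3, 0.1, 5.5], "twist": [0, 0, 0.7], "jaw": 0.8}
    - {"xyz": [-0.3, 0.1, 8.5], "twist": [0, 0, 0.7], "jaw": 0.8}
    - {"xyz": [-0.3, 0.1, 10.5], "twist": [0, 0, 0.7], "jaw": 0.8}
    - {"xyz": [-0.3, 0.1, 11.6], "twist": [0, 0, 0.7], "jaw": 0.8}
    - {"xyz": [-0.3, 0.1, 12], "twist": [0, 0, 0.7], "jaw": 0.8}
    - {"xyz": [-0.3, 0.1, 12.2], "twist": [0, 0, 0.7], "jaw": 0.8}
    - {"xyz": [-0.3, 0.1, 12.2], "twist": [0, 0, 0.7], "jaw": 0.8}
    - {"xyz": [-0.3, 0.1, 12.2], "twist": [0, 0, 0.7], "jaw": 0.8}

```text
time_s: 14.9
tool_pos: [0.595, 0.1047, 0.2482]
tool_rot: [179.9, -0.1, 80.6]
force: [-0.3, -0.1, -2.3]
grip_width: 0.0396
grasp_force: 35.0
```

```bash
python3 -c "
from h import *
o=env.get_obs();print(o['force'],o['wrist_torque']);go([.5937,.1049,.240],80.7,False)"
```

```text
[-0.31559451 -0.12729158 -2.25177046] [-0.06461123  0.02226714  0.01635865]
t 14.9 xyz [-0.01 -0.14  0.82] twist [ 0.14 -0.07 -0.13]
```

Emit:
servo_tool:
  plan:
    - {"xyz": [0, -0.1, 0.2], "twist": [0, 0, 0], "jaw": 0.8}
    - {"xyz": [0, -0.1, 0.4], "twist": [0, 0, 0], "jaw": 0.8}
    - {"xyz": [0, -0.1, 0.55], "twist": [0, 0, 0], "jaw": 0.8}
    - {"xyz": [0, -0.1, 0.65], "twist": [0, 0, 0], "jaw": 0.8}
    - {"xyz": [0, -0.1, 0.75], "twist": [0, 0, 0], "jaw": 0.8}
    - {"xyz": [0, -0.1, 0.75], "twist": [0, 0, 0], "jaw": 0.8}

```text
time_s: 15.4
tool_pos: [0.5934, 0.1047, 0.2399]
tool_rot: [-180.0, -0.0, 80.5]
force: [-2.7, -0.5, 3.9]
grip_width: 0.0397
grasp_force: 35.0
```

Emit:
servo_tool:
  plan:
    - {"xyz": [-0.1, 0.1, -0.04], "twist": [0, 0, 0], "jaw": 0.8}
    - {"xyz": [-0.3, 0.3, -0.04], "twist": [0, 0, 0], "jaw": 0.8}
    - {"xyz": [-0.5, 0.5, -0.04], "twist": [0, 0, 0], "jaw": 0.8}
    - {"xyz": [-0.7, 0.7, -0.04], "twist": [0, 0, 0], "jaw": 0.8}
    - {"xyz": [-0.9, 0.9, -0.04], "twist": [0, 0, 0], "jaw": 0.8}
    - {"xyz": [-1.0, 1.0, -0.04], "twist": [0, 0, 0], "jaw": 0.8}
    - {"xyz": [-1.1, 1.1, -0.04], "twist": [0, 0, 0], "jaw": 0.8}
    - {"xyz": [-1.1, 1.1, -0.04], "twist": [0, 0, 0], "jaw": 0.8}

```text
time_s: 16.07
tool_pos: [0.6027, 0.0922, 0.2399]
tool_rot: [180.0, -0.0, 80.5]
force: [-0.9, 3.3, 4.7]
grip_width: 0.0396
grasp_force: 35.0
```

```bash
cat >> h.py <<'E'
def st():
    o=env.get_obs(); a=np.radians(-9.3); ex=np.array([np.cos(a),np.sin(a),0]); ey=np.array([-np.sin(a),np.cos(a),0])
    print("t",o["time_s"],"ex,ey,z",[round(float(v@o["tool_pos"]),4) for v in(ex,ey,np.eye(3)[2])],"F",[round(float(v@o["force"]),1) for v in(ex,ey,np.eye(3)[2])],"M",o["wrist_torque"].round(2),"yaw",round(o["tool_rot"][2],2))
E
python3 -c "
from h import *
st()"
```

```text
t 16.0667 ex,ey,z [0.5799, 0.1884, 0.2399] F [-1.4, 3.2, 4.7] M [ 0.64  0.35 -0.02] yaw 80.54
```

Emit:
servo_tool:
  plan:
    - {"xyz": [0, 0.1, 0], "twist": [0, 0, 0], "jaw": 0.8}
    - {"xyz": [0, 0.2, 0], "twist": [0, 0, 0], "jaw": 0.8}
    - {"xyz": [0, 0.3, 0], "twist": [0, 0, 0], "jaw": 0.8}
    - {"xyz": [0, 0.4, 0], "twist": [0, 0, 0], "jaw": 0.8}
    - {"xyz": [0, 0.5, 0], "twist": [0, 0, 0], "jaw": 0.8}

```text
time_s: 16.48
tool_pos: [0.6052, 0.0919, 0.24]
tool_rot: [-179.5, -0.0, 80.6]
force: [-11.0, 2.5, 13.4]
grip_width: 0.0398
grasp_force: 35.0
```

```bash
python3 -c "
from h import *
st()"
```

```text
t 16.4833 ex,ey,z [0.5824, 0.1885, 0.24] F [-11.3, 0.7, 13.4] M [ 0.62  2.69 -0.06] yaw 80.58
```

Emit:
servo_tool:
  plan:
    - {"xyz": [-0.1, -0.1, -0.03], "twist": [0, 0, 0], "jaw": 0.8}
    - {"xyz": [-0.2, -0.1, -0.03], "twist": [0, 0, 0], "jaw": 0.8}
    - {"xyz": [-0.3, -0.1, -0.03], "twist": [0, 0, 0], "jaw": 0.8}
    - {"xyz": [-0.4, -0.1, -0.03], "twist": [0, 0, 0], "jaw": 0.8}
    - {"xyz": [-0.45, -0.1, -0.03], "twist": [0, 0, 0], "jaw": 0.8}
    - {"xyz": [-0.5, -0.1, -0.03], "twist": [0, 0, 0], "jaw": 0.8}

```text
time_s: 16.98
tool_pos: [0.6052, 0.0889, 0.2399]
tool_rot: [-179.9, -0.2, 80.6]
force: [-2.1, 9.3, 4.7]
grip_width: 0.0399
grasp_force: 35.0
```

```bash
python3 -c "
from h import *
st()"
```

```text
t 16.9833 ex,ey,z [0.5829, 0.1856, 0.2399] F [-3.5, 8.9, 4.7] M [ 1.64  0.63 -0.27] yaw 80.6
```

Emit:
servo_tool:
  plan:
    - {"xyz": [-0.08, 0.04, 0], "twist": [0, 0, 0], "jaw": 0.8}
    - {"xyz": [-0.12, 0.08, 0], "twist": [0, 0, 0], "jaw": 0.8}
    - {"xyz": [-0.12, 0.1, 0], "twist": [0, 0, 0], "jaw": 0.8}
    - {"xyz": [-0.12, 0.1, 0], "twist": [0, 0, 0], "jaw": 0.8}

```text
time_s: 17.32
tool_pos: [0.6056, 0.0886, 0.2399]
tool_rot: [-179.8, -0.3, 80.6]
force: [-4.8, 9.4, 5.8]
grip_width: 0.0398
grasp_force: 35.0
```

```bash
python3 -c "
from h import *
st()"
```

```text
t 17.3167 ex,ey,z [0.5833, 0.1853, 0.2399] F [-6.2, 8.5, 5.8] M [ 1.89  1.   -0.45] yaw 80.62
```

Emit:
servo_tool:
  plan:
    - {"xyz": [0, 0, 0], "twist": [0, 0, 0], "jaw": 0.4}
    - {"xyz": [0, 0, 0], "twist": [0, 0, 0], "jaw": 0.3}
    - {"xyz": [0, -0.1, 0], "twist": [0, 0, 0], "jaw": 0.2}
    - {"xyz": [0, -0.1, 0], "twist": [0, 0, 0], "jaw": 0.2}
    - {"xyz": [0, -0.1, 0], "twist": [0, 0, 0], "jaw": 0.2}
    - {"xyz": [0, -0.1, 0], "twist": [0, 0, 0], "jaw": 0.2}

```text
time_s: 17.82
tool_pos: [0.6054, 0.0846, 0.2397]
tool_rot: [180.0, 0.0, 80.5]
force: [-0.5, 0.7, 0.8]
grip_width: 0.0672
grasp_force: 0.0
```

Emit:
servo_tool:
  plan:
    - {"xyz": [0, 0, -1], "twist": [0, 0, 0], "jaw": 0.2}
    - {"xyz": [0, 0, -3], "twist": [0, 0, 0], "jaw": 0.2}
    - {"xyz": [0, 0, -6], "twist": [0, 0, 0], "jaw": 0.2}
    - {"xyz": [0, 0, -10], "twist": [0, 0, 0], "jaw": 0.2}
    - {"xyz": [0, 0, -14], "twist": [0, 0, 0], "jaw": 0.2}
    - {"xyz": [-4, 0, -17], "twist": [0, 0, 0], "jaw": 0.2}
    - {"xyz": [-8, 0, -19], "twist": [0, 0, 0], "jaw": 0.2}
    - {"xyz": [-12, 0, -19], "twist": [0, 0, 0], "jaw": 0.2}
    - {"xyz": [-14, 0, -19], "twist": [0, 0, 0], "jaw": 0.2}
    - {"xyz": [-14, 0, -19], "twist": [0, 0, 0], "jaw": 0.2}

```text
time_s: 18.65
tool_pos: [0.5806, -0.062, 0.4325]
tool_rot: [179.8, 0.2, 79.9]
force: [-0.2, -0.4, 0.1]
grip_width: 0.0695
grasp_force: 0.0
```

```bash
python3 - <<'E'
from h import *
st(); w=env.read_camera("wrist"); np.savez("w7.npz",**w); cv2.imwrite("pics/w7.png",w["img"][:,:,::-1])
E
```

```text
t 18.65 ex,ey,z [0.583, 0.0326, 0.4325] F [-0.1, -0.4, 0.1] M [-0.2   0.13 -0.05] yaw 79.85
```

View pics/w7.png

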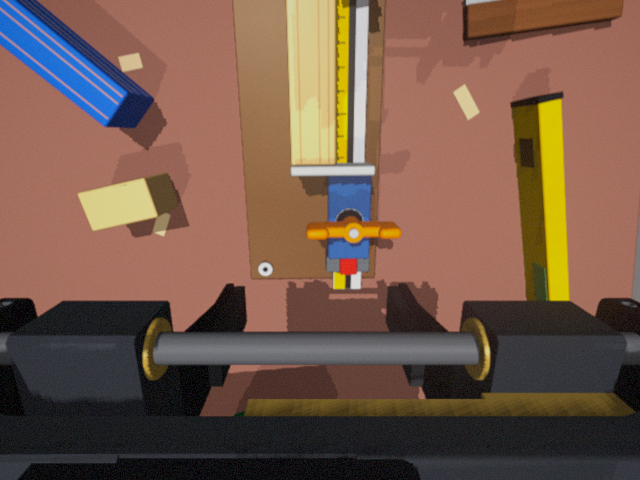

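The view shows the batten (columns 288–337) lying along the fence, its end at row ~165 against the plate (166–175). The wing is square across, and the carriage meets the red-pip bracket at row 258. I'll check the gaps numerically.

```bash
python3 - <<'E'
from h import *
w=dict(np.load("w7.npz")); a=np.radians(-9.3); ex=np.array([np.cos(a),np.sin(a),0]); ey=np.array([-np.sin(a),np.cos(a),0])
hsv=cv2.cvtColor(w["img"],cv2.COLOR_RGB2HSV); J=lambda uv,z:(lambda p:(round(ex@p,4),round(ey@p,4)))(ray(w,uv,z))
for r in(10,60,110,150):
    row=hsv[r,270:375]; sat=row[:,1].astype(int); b=np.nonzero((row[:,0]>15)&(row[:,0]<35)&(sat>60)&(sat<180)&(row[:,2]>150))[0]+270; y=np.nonzero((row[:,0]>22)&(row[:,0]<35)&(sat>200))[0]+270
    print(r,"batten",b.min(),b.max(),J((b.min(),r),.081),J((b.max()+1,r),.081),"yellow",y.min() if len(y) else None,J((y.min(),r),.051) if len(y) else 0)
print(w["img"][156:182:1,310].tolist())
print("plate front top",J((310,166),.093),"batten end",J((310,164.5),.081))
m=cv2.inRange(hsv,(8,150,120),(20,255,255)); m[:215]=0;m[250:]=0;m[:,:295]=0;m[:,410:]=0
v,u=np.nonzero(m); A=ray(w,(u.max(),v[u>u.max()-4].mean()),.111);B=ray(w,(u.min(),v[u<u.min()+4].mean()),.111);print("wing yaw",np.degrees(np.arctan2(*(A-B)[1::-1])),(A+B)/2)
E
```

```text
10 batten 277 335 (np.float64(0.5549), np.float64(0.2081)) (np.float64(0.6022), np.float64(0.2075)) yellow 337 (np.float64(0.6047), np.float64(0.2162))
60 batten 287 335 (np.float64(0.5616), np.float64(0.1719)) (np.float64(0.6022), np.float64(0.1713)) yellow 337 (np.float64(0.6048), np.float64(0.1767))
110 batten 276 335 (np.float64(0.5506), np.float64(0.1331)) (np.float64(0.6023), np.float64(0.1324)) yellow 337 (np.float64(0.605), np.float64(0.1342))
150 batten 291 335 (np.float64(0.5624), np.float64(0.0996)) (np.float64(0.6024), np.float64(0.099)) yellow 337 (np.float64(0.6051), np.float64(0.0978))
[[219, 211, 146], [218, 212, 148], [219, 210, 148], [217, 200, 135], [219, 194, 130], [218, 190, 129], [220, 190, 128], [208, 179, 117], [174, 145, 95], [132, 119, 96], [153, 150, 150], [191, 191, 189], [208, 209, 207], [212, 214, 211], [212, 213, 212], [212, 213, 212], [210, 211, 208], [209, 210, 207], [195, 197, 195], [161, 160, 157], [113, 98, 89], [94, 70, 50], [94, 70, 48], [94, 68, 47], [98, 73, 55], [98, 72, 52]]
plate front top (np.float64(0.5792), np.float64(0.0864)) batten end (np.float64(0.5791), np.float64(0.0867))
wing yaw -1.3112666592653037 [ 0.60772275 -0.0752124   0.111     ]
```

```bash
python3 -c "
from cell import env
print(env.sign_off())"
```

```text
the job is handed in; nothing more can be done
None
```

The job is handed in at about 18.7 s of the 58 s: the length stop rests against the end stop with the wing screw turned fully home, and the batten stands on edge on the bed, snug to the fence and butted against the stop plate. The hand-in returned no verdict.

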